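Crank the circuit board into its test socket

TASK

Two crank-driven slides stand on the repair bench; one carries a circuit board, the other is bare. Take the loose grip sleeve of the crank on the slide with the board and, keeping hold of the sleeve all the while the crank turns, wind it clockwise (seen from above) until it stops and the board is fully home in the black test socket; then let go. Leave the crank of the bare slide alone.

Things in the scene. Friction and masses are not known exactly. Their poses are not given: they have to be found in the camera images.
- rig_grip (a point): centre of the grip sleeve to be held, on the slide that carries the green circuit board: an upright black plastic sleeve, 26 mm in diameter and 50 mm tall, 105 mm above the bench at its centre (80 to 130 mm; a thin steel washer on top reaches 135 mm). It spins freely about its own upright pin at the end of the steel crank arm, so the gripper need not turn while cranking. The arm lies below it, its top 74 mm above the bench.
- rig_axle (a point): point on the upright crank axis of that slide, at the height of the sleeve's centre (105 mm above the bench). The sleeve's centre travels on a level circle of 55 mm radius round it. The x axis of this point's frame points along the crank arm, towards the sleeve.
- rig_crank (a joint): angle of that crank in rad, growing clockwise seen from above. It starts between 0.1 and 0.8 and ends at a firm stop at 3.6, where the board is fully home. A pinion (25 mm pitch radius) and rack drive the board's carriage 25 mm per rad, away from the crank, into the black socket block at the slide's far end. About 2 N at the sleeve turns it; it stays where it is left.
- spare_grip (a point): centre of the same kind of sleeve on the other slide, whose aluminium carriage is bare: not to be moved. Its crank too stands anywhere near the start of its turn.

How it is judged (in metres and radians):
On the way, in this order (a step that is already met when the one before it is completed fails the run):
1. the crank is being turned by its held sleeve, about a third of the way (value of joint rig_crank between 1 and 2 rad and contact force between the fingers and rig_sleeve above 2 N), for 0.1 s.
2. the sleeve is still held, about three quarters of the way (value of joint rig_crank between 2.2 and 3.3 rad and contact force between the fingers and rig_sleeve above 2 N), for 0.1 s.
At the end, for the whole second after the job is handed in: The crank of the slide with the board stands still within 0.2 rad (5 mm of carriage travel) of its stop at 3.6 rad, let go, and the bare slide's sleeve is within 15 mm of where it was (value of joint rig_crank above 3.4 rad and velocity of joint rig_crank between -0.05 and 0.05 rad/s and distance of spare_grip from where it was at the start of the episode below 0.015 m); the robot touches nothing.
It fails at once if the crank turns on (faster than 0.8 rad/s, between 1.0 and 3.2 rad) while its sleeve is not held (value of joint rig_crank between 1 and 3.2 rad and velocity of joint rig_crank above 0.8 rad/s and contact force between the fingers and rig_sleeve below 0.5 N).
It fails at once if the bare slide's crank is moved (its sleeve by more than 15 mm) (distance of spare_grip from where it was at the start of the episode above 0.015 m).
It also fails if it takes over 40 s, if anything falls off the work surface, if the arm or the gripper's body presses on something with over 40 N, if the wrist force passes 120 N, or if a joint passes its speed limit or range.

ROBOT

A 6-joint arm with a two-finger parallel gripper is mounted at the origin on the work surface. World frame = base frame: x ahead of the robot, y to its left, z up, the work surface at z = 0. Lengths are in m, angles in degrees, forces in N, time in s.
With the tool pointing down it reaches from about 0.35 to 0.8 m from the base axis. Payload 7.3 kg.
Tool frame: the origin (TCP) lies midway between the tips of the shut fingers; the grasp point (between the pads) lies robot.pinch_z behind it (robot.pinch_z is the distance from the TCP to the grasp point, in m); z points along the fingers, y is the line along which they close (so a half turn about z gives the same grasp; the last joint's range is limited). The gripper opens to 85 mm and grips with 20 to 120 N. Pads are 22 mm wide; open, the fingers measure 114 mm over their backs; the gripper's body (76 mm by 85 mm) begins 54 mm behind the grasp point. The pads swing forward as they close: fully open they stand 13 mm farther back than shut.
Start: joints at [-85.485, 19.595, 87.324, -0, 73.075, -8.365], TCP at [0.117, -0.512, 0.231] pointing down, gripper open.
Joint ranges: [-145.02, 145.02], [-44.19, 115.74], [2.07, 154.8], [-57.11, 237.11], [16.16, 152.29], [-177.93, 177.93]. Speed limits (degrees/s): [147.25, 147.25, 180, 180, 180, 180].

INTERFACE

Orientations are given as a 3x3 rotation matrix whose columns are the frame's x, y, z axes.
In Python, from rig import robot gives the robot as it stands.
- The arm moves only by the shell command python3 -m jog 'ROWS' [OPENING]. ROWS is JSON, a list that holds one entry, the list of rows, each a list of 6 numbers: the shift along the tool's x, y, z in m, then the turn, a rotation vector about the tool's x, y, z in degrees. In form: [[[tx, ty, tz, ax, ay, az], ...]]. A call has 1 to 20 rows; each row is the pose to reach, as a shift and turn from the pose commanded when the call began, along the tool's axes at that moment; what a row does not reach only later rows make up. A row lasts 1/12 s, in which the tool goes at most 41.7 mm and 7.16 degrees, less where a joint would pass 70% of its speed; a pose out of reach is approached as far as the arm can. A call with a gripper value outside its range is refused whole. OPENING is the opening, from 0 (shut) to 1 (fully open), set as the call begins (- or left out, the last holds). The fingers move at their own pace and stop on an object; the grip force is fixed at half the most. Time passes only in rows, so rows that repeat a pose let the fingers close. It gives the time, the measured TCP pose, the force, the opening and the grip force at its end, in the units of the state.
- robot.state(): the state, without advancing time (a new reading comes with each control period).
- robot.grab_frame(name): name is "scene" or "top"; returns the picture (400x640x3 uint8, blue, green, red); there is no depth.
- robot.camera_info(name): a dict with "K" (3x3 intrinsics, pixels), "T" (4x4, takes a point from camera to world coordinates). Camera axes: x right, y up, looking along -z (the intrinsics and any distortion apply to the point x, -y, -z); pixel columns grow to the right and rows downward; lengths in m; the calibration is good to about 2 mm. A picture is of the moment at which its call begins. camera_info takes no time and is no camera call.
- robot.job_done(): hands the job in; it is judged then, once.
The state is a dict: "clock": time; "joints": joint angles; "joint_vel": joint speeds; "joint_efforts": joint torques, N m; "tcp_pos": TCP position; "ee_rot": TCP orientation; "ft_force": force on the tool from outside, world axes, zero at the start; "wrist_torque": the same for the moment, N m; "opening": opening from 0.0 (shut) to 1.0 (fully open); "grasp_force": force on a finger pad.
Only numpy, scipy, OpenCV 4.12 (cv2) and the standard library are available. Lean on these libraries where they do the work, as an engineer would, in place of code of your own. Each camera call takes 0.05 s, during which the arm holds its last target. There are 200 camera calls.

## Working session

There is one attempt and no reset: what is moved stays moved. The work goes in short steps, Python scripts to look and compute and a shell command to move; the robot and the scene stay as the last step left them, time stands still between calls to the robot, and variables do not carry over. Pictures are saved under pics/ and viewed, at most 10 in all, crops included, and the job is handed in when it is done.

```bash
mkdir -p pics
python3 - <<'E'
from rig import robot
import cv2
for n in("scene","top"):
    cv2.imwrite(f"pics/{n}0.png",robot.grab_frame(n)); c=robot.camera_info(n); print(n,c)
s=robot.state();print(s["clock"],s["tcp_pos"],s["ee_rot"],robot.pinch_z,s["opening"])
E
```

```text
scene {'K': array([[452.49749219,   0.        , 314.44930479],
       [  0.        , 452.49749219, 196.87857189],
       [  0.        ,   0.        ,   1.        ]]), 'T': array([[ 0.78763108, -0.4592922 ,  0.41071639,  0.81357381],
       [ 0.61583652,  0.60798823, -0.5010945 , -0.39679326],
       [-0.01956193,  0.64761176,  0.76171933,  0.68860924],
       [ 0.        ,  0.        ,  0.        ,  1.        ]])}
top {'K': array([[459.85256721,   0.        , 319.51309879],
       [  0.        , 459.85256721, 204.03781292],
       [  0.        ,   0.        ,   1.        ]]), 'T': array([[-0.01982258,  0.98978219, -0.14120297,  0.39032079],
       [-0.99921681, -0.02445002, -0.03111222,  0.00992629],
       [-0.03424673,  0.14047566,  0.98949166,  0.9381861 ],
       [ 0.        ,  0.        ,  0.        ,  1.        ]])}
0.1 [ 0.11701931 -0.51141699  0.23069434] [[ 9.74844418e-01  2.22886397e-01 -1.22293952e-04]
 [ 2.22886348e-01 -9.74843438e-01  1.39558231e-03]
 [ 1.91838856e-04 -1.38773328e-03 -9.99999019e-01]] 0.0187 0.9993362519706794
```

View pics/scene0.png

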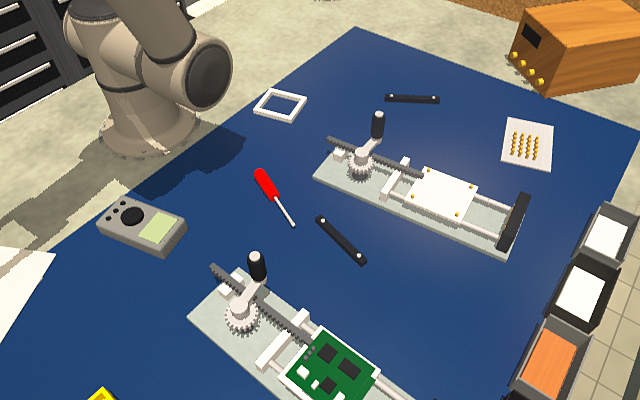

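View pics/top0.png

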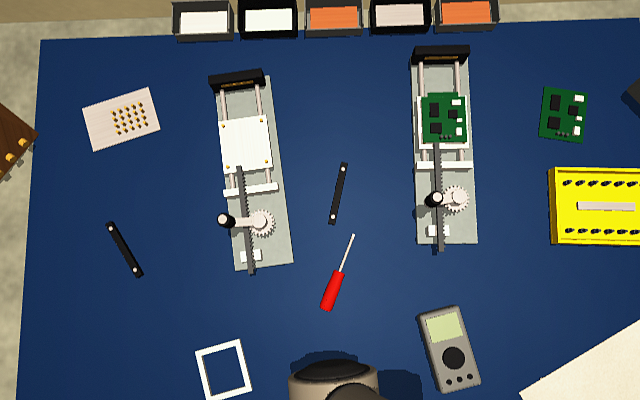

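The scene view shows the board slide's black sleeve near (257,265) and its hub near (241,315). In the top view the sleeve is near (434,198) and the hub near (457,198). The bare slide is at top-view (225,220).

Run:
```python
import cv2,numpy as np
a=cv2.imread("pics/scene0.png")[235:345,190:300];b=cv2.imread("pics/top0.png")[170:230,410:480]
a=cv2.resize(a,(400,400),interpolation=0);b=cv2.resize(b,(400,343),interpolation=0)
b=cv2.copyMakeBorder(b,0,57,0,0,0)
cv2.imwrite("pics/c.png",np.hstack([a,b]))
```

```text
(no output)
```

View pics/c.png

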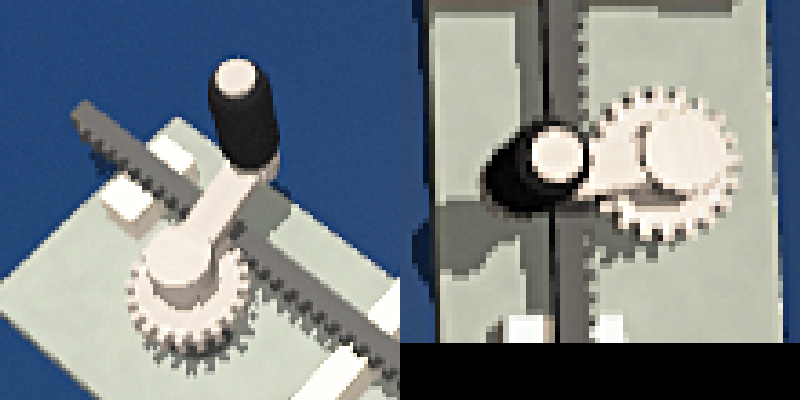

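The crop shows the washer's bright disc at scene (254.9,255.9) and top (437.6,197.3). The hub disc is at scene (240,305) and top (461,197.6).

```bash
cat > h.py <<'E'
import numpy as np
from rig import robot
def ray(n,u,v):
    c=robot.camera_info(n);d=np.linalg.inv(c["K"])@[u,v,1];T=c["T"]
    return T[:3,3],T[:3,:3]@(d*[1,-1,-1])
def plane(n,p,z):
    o,d=ray(n,*p);return o+d*(z-o[2])/d[2]
def tri(p,q):
    o,d=ray("scene",*p);a,e=ray("top",*q)
    t=np.linalg.lstsq(np.c_[d,-e],a-o,rcond=None)[0];x,y=o+d*t[0],a+e*t[1];return (x+y)/2,np.linalg.norm(x-y)
E
python3 - <<'E'
from h import *
W=[(254.4,255.4),(437.2,196.8)];H=[(239.6,304.4),(460.3,197.1)]
for p,z in((W,.135),(H,.08)):print(tri(*p),plane("scene",p[0],z),plane("top",p[1],z))
w=(plane("scene",W[0],.135)+plane("top",W[1],.135))/2
for z in(.074,.08,.085):
    h=(plane("scene",H[0],z)+plane("top",H[1],z))/2;d=(w-h)[:2];print(z,h,np.linalg.norm(d),np.degrees(np.arctan2(d[1],d[0])))
# rail direction from rack / base edges, top view
for a,b,z in(((439,250),(435,145),.05),((417,243),(411,60),.01),((477,243),(468,60),.01)):
    d=plane("top",b,z)-plane("top",a,z);print(np.degrees(np.arctan2(d[1],d[0])))
E
```

```text
(array([ 0.51297441, -0.17204736,  0.13272861]), np.float64(7.956997302266973e-05)) [ 0.51417471 -0.17299392  0.135     ] [ 0.51265477 -0.17150432  0.135     ]
(array([ 0.52148356, -0.22672465,  0.07449775]), np.float64(0.00394710954694667)) [ 0.52549113 -0.22685297  0.08      ] [ 0.5193828  -0.22673089  0.08      ]
0.074 [ 0.52146809 -0.22678154  0.074     ] 0.05512387047835705 98.4007247422238
0.08 [ 0.52243696 -0.22679193  0.08      ] 0.055283978126366165 99.39255476280738
0.085 [ 0.52324435 -0.22680058  0.085     ] 0.05542998729314712 100.21450236680747
-1.0381847211642834
-0.9626635628879925
-1.0718653238022298
```

```bash
python3 -m jog '[[[0.012,-0.006,0,0,0,1],[0.040,-0.021,0,0,0,2],[0.073,-0.038,0,0,0,3],[0.106,-0.056,0,0,0,4],[0.139,-0.073,0,0,0,5],[0.172,-0.090,0,0,0,6],[0.205,-0.108,0.005,0,0,7],[0.238,-0.125,0.01,0,0,8],[0.271,-0.142,0.015,0,0,9],[0.304,-0.160,0.02,0,0,10],[0.337,-0.177,0.025,0,0,11],[0.370,-0.194,0.03,0,0,12],[0.400,-0.210,0.03,0,0,12.9],[0.428,-0.225,0.03,0,0,12.9],[0.448,-0.236,0.03,0,0,12.9],[0.4617,-0.2426,0.03,0,0,12.9],[0.4617,-0.2426,0.03,0,0,12.9],[0.4617,-0.2426,0.03,0,0,12.9]]]' 1
python3 - <<'E'
from h import *
import cv2
s=robot.state();print(s["clock"],s["tcp_pos"],s["ee_rot"].round(4),s["ft_force"])
cv2.imwrite("pics/s1.png",robot.grab_frame("scene"))
E
```

```text
clock: 1.6
tcp_pos: [0.513, -0.1719, 0.2007]
ee_rot: [[1.0, 0.001, -0.001], [0.001, -1.0, 0.0], [-0.001, -0.0, -1.0]]
ft_force: [-0.9, 0.3, -0.4]
opening: 1.001
grasp_force: 0.0
1.6 [ 0.51296994 -0.17187857  0.2007016 ] [[ 1.0e+00  1.3e-03 -1.2e-03]
 [ 1.3e-03 -1.0e+00  2.0e-04]
 [-1.2e-03 -2.0e-04 -1.0e+00]] [-0.88166398  0.28227515 -0.43104341]
```

View pics/s1.png

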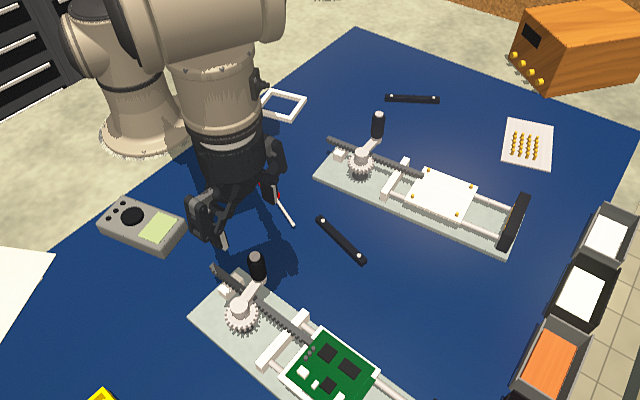

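The gripper hangs above the sleeve, with fingers at about (205,225) and (272,190) and the sleeve at (257,265) below. It lines up, so I go down and grip.

```bash
python3 -m jog '[[[0,0,0.01,0,0,0],[0,0,0.025,0,0,0],[0,0,0.04,0,0,0],[0,0,0.055,0,0,0],[0,0,0.07,0,0,0],[0,0,0.085,0,0,0],[0,0,0.1,0,0,0],[0,0,0.11,0,0,0],[0,0,0.1147,0,0,0],[0,0,0.1147,0,0,0]]]' 1
python3 -m jog '[[[0,0,0,0,0,0],[0,0,0,0,0,0],[0,0,0,0,0,0],[0,0,0,0,0,0],[0,0,0,0,0,0],[0,0,0,0,0,0],[0,0,0,0,0,0],[0,0,0,0,0,0],[0,0,0,0,0,0],[0,0,0,0,0,0]]]' 0
```

```text
clock: 2.48
tcp_pos: [0.5121, -0.1726, 0.0855]
ee_rot: [[1.0, -0.001, -0.002], [-0.001, -1.0, 0.001], [-0.002, -0.001, -1.0]]
ft_force: [-0.6, -0.0, -0.2]
opening: 0.999
grasp_force: 0.0
clock: 3.32
tcp_pos: [0.5132, -0.1717, 0.0874]
ee_rot: [[1.0, -0.0, 0.001], [-0.0, -1.0, 0.0], [0.001, -0.0, -1.0]]
ft_force: [-1.4, 3.3, 5.4]
opening: 0.287
grasp_force: 58.9
```

Run:
```python
import numpy as np
a0=np.radians(98.7)
for t in range(4,81,4):
    a=a0-np.radians(t);print(t,round(.055*(np.cos(a)-np.cos(a0)),4),round(-.055*(np.sin(a)-np.sin(a0)),4))
```

```text
4 0.0038 -0.0004
8 0.0076 -0.0006
12 0.0115 -0.0005
16 0.0153 -0.0002
20 0.0191 0.0004
24 0.0228 0.0013
28 0.0265 0.0025
32 0.0301 0.0039
36 0.0335 0.0055
40 0.0369 0.0074
44 0.0401 0.0095
48 0.0432 0.0118
52 0.046 0.0143
56 0.0487 0.0171
60 0.0512 0.02
64 0.0535 0.0231
68 0.0556 0.0263
72 0.0575 0.0297
76 0.0591 0.0331
80 0.0604 0.0367
```

First half of it, then check forces.

```bash
python3 -m jog '[[[0.0038,-0.0004,0,0,0,0],[0.0076,-0.0006,0,0,0,0],[0.0115,-0.0005,0,0,0,0],[0.0153,-0.0002,0,0,0,0],[0.0191,0.0004,0,0,0,0],[0.0228,0.0013,0,0,0,0],[0.0265,0.0025,0,0,0,0],[0.0301,0.0039,0,0,0,0],[0.0335,0.0055,0,0,0,0],[0.0369,0.0074,0,0,0,0],[0.0369,0.0074,0,0,0,0]]]' 0
python3 - <<'E'
import numpy as np
a0=np.radians(58.7)
for t in range(4,85,4):
    a=a0-np.radians(t);print(t,round(.055*(np.cos(a)-np.cos(a0)),4),round(-.055*(np.sin(a)-np.sin(a0)),4))
E
```

```text
clock: 4.23
tcp_pos: [0.5514, -0.1793, 0.0874]
ee_rot: [[1.0, -0.0, 0.003], [-0.0, -1.0, 0.0], [0.003, -0.0, -1.0]]
ft_force: [2.4, 4.6, 3.2]
opening: 0.29
grasp_force: 58.8
4 0.0032 0.0021
8 0.0063 0.0044
12 0.0091 0.007
16 0.0118 0.0097
20 0.0144 0.0126
24 0.0166 0.0157
28 0.0187 0.0189
32 0.0206 0.0223
36 0.0222 0.0258
40 0.0235 0.0294
44 0.0246 0.033
48 0.0255 0.0368
52 0.0261 0.0406
56 0.0264 0.0444
60 0.0264 0.0482
64 0.0262 0.0521
68 0.0257 0.0559
72 0.025 0.0596
76 0.0239 0.0634
80 0.0227 0.067
84 0.0212 0.0705
```

Forces are small, so I continue.

```bash
python3 -m jog '[[[0.0032,0.0021,0,0,0,0],[0.0063,0.0044,0,0,0,0],[0.0091,0.007,0,0,0,0],[0.0118,0.0097,0,0,0,0],[0.0144,0.0126,0,0,0,0],[0.0166,0.0157,0,0,0,0],[0.0187,0.0189,0,0,0,0],[0.0206,0.0223,0,0,0,0],[0.0222,0.0258,0,0,0,0],[0.0235,0.0294,0,0,0,0],[0.0246,0.033,0,0,0,0],[0.0255,0.0368,0,0,0,0],[0.0261,0.0406,0,0,0,0],[0.0264,0.0444,0,0,0,0],[0.0264,0.0482,0,0,0,0],[0.0262,0.0521,0,0,0,0],[0.0257,0.0559,0,0,0,0],[0.025,0.0596,0,0,0,0],[0.0239,0.0634,0,0,0,0],[0.0227,0.067,0,0,0,0]]]' 0
python3 - <<'E'
import numpy as np
from rig import robot
import cv2
cv2.imwrite("pics/s2.png",robot.grab_frame("top"))
a0=np.radians(58.7-80)
for t in range(3,76,3):
    a=a0-np.radians(t);print(t,round(.055*(np.cos(a)-np.cos(a0)),4),round(-.055*(np.sin(a)-np.sin(a0)),4))
E
```

```text
clock: 5.9
tcp_pos: [0.5729, -0.2477, 0.0874]
ee_rot: [[1.0, -0.0, 0.001], [-0.0, -1.0, -0.001], [0.001, 0.001, -1.0]]
ft_force: [0.8, 2.5, 6.6]
opening: 0.29
grasp_force: 59.1
3 -0.0011 0.0027
6 -0.0024 0.0052
9 -0.0038 0.0078
12 -0.0053 0.0102
15 -0.0069 0.0126
18 -0.0087 0.0149
21 -0.0106 0.017
24 -0.0126 0.0191
27 -0.0147 0.0211
30 -0.0169 0.0229
33 -0.0191 0.0247
36 -0.0215 0.0263
39 -0.024 0.0278
42 -0.0265 0.0292
45 -0.0291 0.0304
48 -0.0318 0.0315
51 -0.0345 0.0324
54 -0.0373 0.0332
57 -0.0401 0.0339
60 -0.0429 0.0344
63 -0.0458 0.0347
66 -0.0487 0.035
69 -0.0515 0.035
72 -0.0544 0.0349
75 -0.0573 0.0347
```

View pics/s2.png

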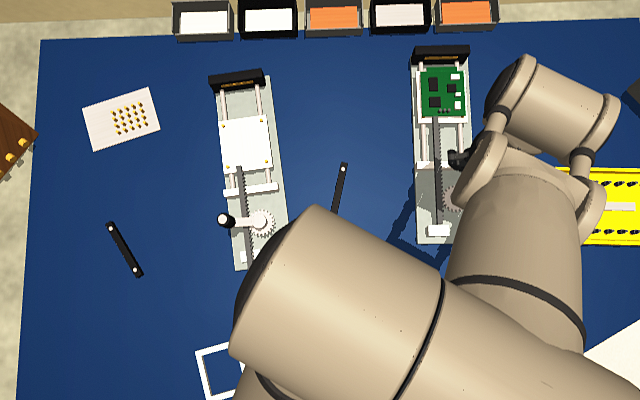

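The board's front edge has moved from row 93 to row 67, towards the socket at (440,52). The bare slide at (225,220) has not moved. I continue.

```bash
python3 -m jog '[[[-0.0011,0.0027,0,0,0,0],[-0.0024,0.0052,0,0,0,0],[-0.0038,0.0078,0,0,0,0],[-0.0053,0.0102,0,0,0,0],[-0.0069,0.0126,0,0,0,0],[-0.0087,0.0149,0,0,0,0],[-0.0106,0.017,0,0,0,0],[-0.0126,0.0191,0,0,0,0],[-0.0147,0.0211,0,0,0,0],[-0.0169,0.0229,0,0,0,0],[-0.0191,0.0247,0,0,0,0],[-0.0215,0.0263,0,0,0,0],[-0.0215,0.0263,0,0,0,0]]]' 0
python3 - <<'E'
import numpy as np
a0=np.radians(58.7-80-36)
for t in range(3,58,3):
    a=a0-np.radians(t);print(t,round(.055*(np.cos(a)-np.cos(a0)),4),round(-.055*(np.sin(a)-np.sin(a0)),4))
E
```

```text
clock: 7.03
tcp_pos: [0.5504, -0.2733, 0.0873]
ee_rot: [[1.0, -0.001, -0.001], [-0.001, -1.0, 0.0], [-0.001, -0.0, -1.0]]
ft_force: [-2.7, 2.8, 7.9]
opening: 0.287
grasp_force: 59.4
3 -0.0025 0.0015
6 -0.005 0.0029
9 -0.0076 0.0041
12 -0.0103 0.0052
15 -0.013 0.0061
18 -0.0158 0.0069
21 -0.0186 0.0076
24 -0.0214 0.0081
27 -0.0243 0.0084
30 -0.0271 0.0087
33 -0.03 0.0087
36 -0.0329 0.0086
39 -0.0357 0.0084
42 -0.0386 0.008
45 -0.0414 0.0075
48 -0.0442 0.0068
51 -0.047 0.0059
54 -0.0497 0.005
57 -0.0523 0.0038
```

```bash
python3 -m jog '[[[-0.0025,0.0015,0,0,0,0],[-0.005,0.0029,0,0,0,0],[-0.0076,0.0041,0,0,0,0],[-0.0103,0.0052,0,0,0,0],[-0.013,0.0061,0,0,0,0],[-0.013,0.0061,0,0,0,0],[-0.013,0.0061,0,0,0,0]]]' 0
```

```text
clock: 7.62
tcp_pos: [0.5375, -0.2789, 0.0874]
ee_rot: [[1.0, -0.0, -0.001], [-0.0, -1.0, 0.001], [-0.001, -0.001, -1.0]]
ft_force: [-1.6, 5.0, 10.0]
opening: 0.285
grasp_force: 59.4
```

```bash
python3 -m jog '[[[-0.0028,0.0008,0,0,0,0],[-0.0056,0.0015,0,0,0,0],[-0.0056,0.0015,0,0,0,0],[-0.0056,0.0015,0,0,0,0]]]' 0
```

```text
clock: 7.95
tcp_pos: [0.5341, -0.2798, 0.0874]
ee_rot: [[1.0, -0.0, 0.003], [-0.0, -1.0, 0.001], [0.003, -0.001, -1.0]]
ft_force: [8.1, 7.1, 5.5]
opening: 0.293
grasp_force: 59.2
```

The x force jumped, which suggests the stop. I push a little further to confirm.

```bash
python3 -m jog '[[[-0.0015,0.0003,0,0,0,0],[-0.003,0.0005,0,0,0,0],[-0.003,0.0005,0,0,0,0],[-0.003,0.0005,0,0,0,0]]]' 0
python3 - <<'E'
from rig import robot
import cv2
i=robot.grab_frame("scene");t=robot.grab_frame("top")
a=cv2.resize(i[230:400,180:480],(800,453));b=cv2.resize(t[30:130,390:490],(400,400))
cv2.imwrite("pics/top3.png",b)
E
```

```text
clock: 8.28
tcp_pos: [0.5338, -0.2798, 0.0874]
ee_rot: [[1.0, -0.0, 0.009], [-0.0, -1.0, 0.0], [0.009, -0.0, -1.0]]
ft_force: [17.1, 10.3, 1.0]
opening: 0.29
grasp_force: 59.0
```

View pics/top3.png

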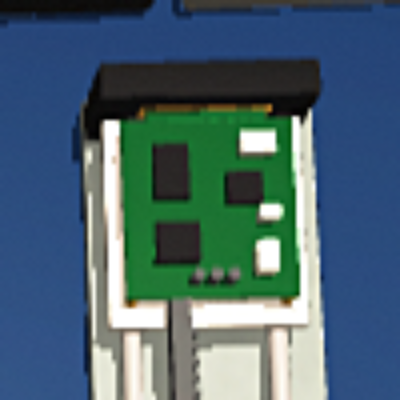

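The board's gold edge is in the socket slot at about (205,108) in the crop, and the tool no longer advances as force builds, so it is at the stop. I ease the preload, let go and lift.

```bash
python3 -m jog '[[[0.002,-0.0004,0,0,0,0],[0.0042,-0.001,0,0,0,0],[0.0042,-0.001,0,0,0,0]]]' 0
python3 -m jog '[[[0,0,0,0,0,0],[0,0,0,0,0,0],[0,0,0,0,0,0],[0,0,0,0,0,0],[0,0,0,0,0,0],[0,0,0,0,0,0],[0,0,0,0,0,0],[0,0,0,0,0,0],[0,0,0,0,0,0]]]' 1
python3 -m jog '[[[0,0,-0.01,0,0,0],[0,0,-0.03,0,0,0],[0,0,-0.05,0,0,0],[0,0,-0.07,0,0,0],[0,0,-0.09,0,0,0],[0,0,-0.11,0,0,0],[0,0,-0.12,0,0,0],[-0.03,0,-0.12,0,0,0],[-0.06,0,-0.12,0,0,0],[-0.09,0,-0.12,0,0,0],[-0.11,0,-0.12,0,0,0],[-0.12,0,-0.12,0,0,0],[-0.12,0,-0.12,0,0,0],[-0.12,0,-0.12,0,0,0]]]' 1
python3 - <<'E'
from rig import robot
import cv2
cv2.imwrite("pics/s4.png",robot.grab_frame("scene"))
E
```

```text
clock: 8.63
tcp_pos: [0.5342, -0.2797, 0.0874]
ee_rot: [[1.0, 0.0, 0.001], [0.0, -1.0, 0.0], [0.001, -0.0, -1.0]]
ft_force: [1.6, 5.9, 8.0]
opening: 0.289
grasp_force: 60.1
clock: 9.38
tcp_pos: [0.5337, -0.2802, 0.0866]
ee_rot: [[1.0, -0.0, -0.0], [-0.0, -1.0, -0.0], [-0.0, 0.0, -1.0]]
ft_force: [0.2, 0.4, 0.4]
opening: 1.0
grasp_force: 0.0
clock: 10.55
tcp_pos: [0.4143, -0.2805, 0.207]
ee_rot: [[1.0, -0.001, 0.001], [-0.001, -1.0, -0.001], [0.001, 0.001, -1.0]]
ft_force: [1.1, 0.9, 0.5]
opening: 1.0
grasp_force: 0.0
```

View pics/s4.png

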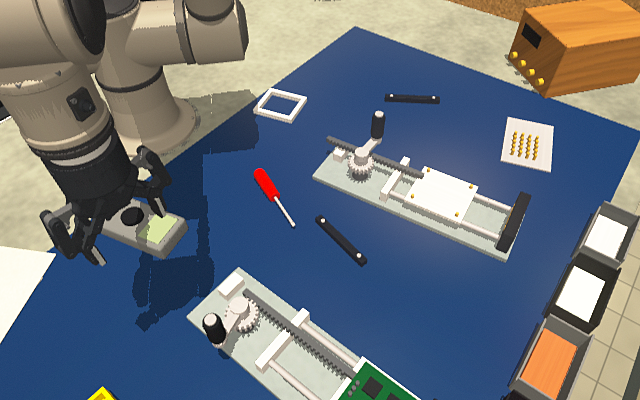

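The gripper is clear. The sleeve now stands at (213,328), on the far side of its hub at (240,312), and the bare slide's sleeve is still at (377,124).

```bash
python3 -c "
from rig import robot
print(robot.job_done())"
```

```text
the job is handed in; nothing more can be done
None
```

The crank on the board slide was wound clockwise to its stop with the sleeve held throughout, the board sits in the socket, the sleeve is released, the bare slide was left alone, and the job is handed in; the hand-in gave no verdict.

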